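Load slide carriers into the air-drying tunnel

ROBOT

A 7-joint arm with a two-finger parallel gripper is mounted at the origin on the work surface. World frame = base frame: x ahead of the robot, y to its left, z up, the work surface at z = 0. Lengths are in mm, angles in rad, forces in N, time in s.
With the tool pointing down it reaches from about 400 to 850 mm from the base axis. Payload 10.4 kg.
Tool frame: the origin (TCP) lies between the finger pads; the fingertips stand 25 mm ahead of it and the grasp point (between the pads) lies 6 mm ahead of it; z points along the fingers, y is the line along which they close (so a half turn about z gives the same grasp; the last joint's range is limited). The gripper opens to 85 mm and grips with 20 to 120 N. Pads are 22 mm wide; open, the fingers measure 114 mm over their backs; the gripper's body (76 mm by 85 mm) begins 54 mm behind the grasp point. The pads swing forward as they close: fully open they stand 13 mm farther back than shut.
Start: joints at [1.267, 0.332, -0.065, 1.46, 0.022, 1.35, -0.088], TCP at [173.223, -600.535, 256.338] pointing down, gripper open.
Joint ranges: [-2.6, 2.6], [-0.5, 2.12], [-1.47, 1.34], [0.16, 2.42], [-1.27, 4.41], [0.06, 2.06], [-2.6, 2.6]. Speed limits (rad/s): [2.22, 2.22, 2.79, 2.79, 3.14, 3.14, 3.14].

INTERFACE

Orientations are given as a rotation vector (axis times angle).
In Python, from cell import manip gives the robot as it stands.
- The arm moves only by the tool send_rows, never from a script. Its argument "moves" is a list that holds one entry, the list of rows, each a list of 7 numbers: the shift along the world's x, y, z normalised to -1 to 1, where 1 is 0.15 m, then the turn, a rotation vector about the world's x, y, z normalised to -1 to 1, where 1 is 5 degrees, then the finger opening in mm, from 0 to 85.4. A call has 1 to 8 rows; each row shifts and turns the commanded pose from where the row before left it; what a row does not reach is not made up. A row lasts 1/12 s, in which the tool goes at most 41.7 mm and 7.16 degrees, less where a joint would pass 70% of its speed; a pose out of reach is approached as far as the arm can. A call with a number of a shift or a turn outside -1 to 1 is refused whole. A call with a gripper value outside its range is refused whole. The fingers move at their own pace and stop on an object; the grip force is fixed at half the most. Time passes only in rows, so rows that do not move let the fingers close. It gives the time, the measured TCP pose, the force, the opening and the grip force at its end, in the units of the state.
- manip.observe(): the state, without advancing time (a new reading comes with each control period).
- manip.get_image(name): name is "scene" or "top" or "wrist"; returns the picture (480x640x3 uint8, red, green, blue); there is no depth.
- manip.camera_model(name): a dict with "intrinsics" (3x3 intrinsics, pixels), "position" and "orientation" of the camera in the world. Camera axes: x right, y down, z forward; pixel columns grow to the right and rows downward; lengths in mm; the calibration is good to about 2 mm. A picture is of the moment at which its call begins: read the wrist's pose just before it. camera_model takes no time and is no camera call; for the wrist camera it gives the pose at the moment of the call.
- manip.hand_in(): hands the job in; it is judged then, once.
The state is a dict: "t": time; "joint_positions": joint angles; "joint_vel": joint speeds; "tau": joint torques, N m; "tcp_pos": TCP position; "ee_rot": TCP orientation; "ft_force": force on the tool from outside, world axes, zero at the start; "wrist_torque": the same for the moment, N m; "width": opening from 0.0 (shut) to 1.0 (fully open); "grip_force": force on a finger pad.
Only numpy, scipy, OpenCV 4.12 (cv2) and the standard library are available. Lean on these libraries where they do the work, as an engineer would, in place of code of your own. Each camera call takes 0.05 s, during which the arm holds its last target. There are 200 camera calls.

TASK

Turn the air off first: shut the blue quarter-turn cock fully, to its stop. With the air off, hang every slide carrier from the bench by its hook on the open part of the dryer's rail and slide it along until its whole basket is inside the clear tunnel, past the orange marks at the mouth. When all are in and hanging free, turn the air fully on again, and leave the other things on the bench where they are.

Things in the scene. Friction and masses are not known exactly. Their poses are not given: they have to be found in the camera images.
- dryer: fixed drying station; origin on the bench, z up, y along the rail into the tunnel. Steel rail 12 mm diameter, centreline x = 0, height 177 mm, y = -190 to 200 mm; a 14 mm post at y = -193. Rail open from y = -190 to -40; clear tunnel from -40 (mouth, orange marks) to 200, for up to three carriers (56 mm each). A basket is wholly inside when the carrier's origin is at dryer y above -12 mm.
- load (a point): point on the rail's centreline in the middle of its open part (dryer y = -115 mm, height 177 mm)
- mouth (a point): point on the rail over the tunnel mouth (dryer y = -40 mm). Tunnel: clear walls at x = +-66 mm, 115 mm high; clear roof at height 115 to 119 mm with a 64 mm wide slot under the rail. Stalks pass along the slot, but baskets (90 mm) cannot pass up or down through it: they enter by the mouth. Rail, hooks and tabs stay above the roof, free from above.
- far_end (a point): point on the rail at the tunnel's closed end (dryer y = 200 mm); beyond it a white blower housing 150 x 55 mm, 190 mm high
- cock (a joint): turn of the air cock's handle, rad: 0 = fully open (handle lies along the pipe), 1.571 = fully shut (handle straight across the pipe), a hard stop at each; grows counter-clockwise seen from above. It starts open or nearly so; stiff (about 0.12 N m), and stays where left.
- cock_axis (a point): on the vertical turning axis, at mid-height of the handle, 112 mm above the bench. Blue handle: level bar 115 mm long from this axis, 16 mm wide, 12 mm high. Below it the level pipe (22 mm diameter, top at 66 mm) runs 100 mm either side; brass valve body at the axis, top at 76 mm
- cock_tip (a point): on the handle's centreline near its free end, 105 mm from the axis, at mid-height of the handle
- tube_rack: bystander: pink tube rack 60 x 130 mm, 70 mm high (tubes to 136 mm), origin at the centre of its underside; leave alone
- reagent: bystander: jar 60 mm diameter, 110 mm high, origin at the centre of its underside; leave alone
- dishes: bystander: stack of petri dishes 90 mm diameter, 90 mm high, origin at the centre of its underside; leave alone
- carrier1: slide carrier, 0.14 to 0.28 kg: steel basket 90 (x) x 56 (y) x 40 mm high with glass slides; above it a hook, its top at 143 mm, and on that, at x = y = 0, a pink grip tab 10 (x) x 30 (y) mm, from 143 to 187 mm high: take it here from above, fingers closing along x. Origin: centre of the underside. Starts standing on the bench. May be absent.
- carrier2: as carrier1; may be absent. The hook, the same on all three: flat stalk 8 x 18 mm at x = -20 mm, bent over into an inverted V (apex inside at height 135 mm), with a lip at x = +20 mm down to height 101 mm; 32 mm wide inside (x).
- carrier3: as carrier1; may be absent. A carrier hangs either way round, its x across the rail: its origin is then straight below the rail's centreline, 50 mm above the bench
Mind the look-alikes: they are no part of the job. What is shaped like the carrier3 but purple is not meant. Leave any purple look-alike of the carrier2 alone.

How it is judged (in metres and radians):
On the way, in this order (a step that is already met when the one before it is completed fails the run):
1. the cock is turned fully shut while every carrier still stands on the bench (value of joint cock above 1.48 rad and height (world z) of each of carrier1, carrier2, carrier3 below 0.025 m), for 0.2 s.
2. with the cock still shut, every carrier present hangs free and still on the rail, wholly inside the tunnel (value of joint cock above 1.4 rad and y of carrier1 in the frame of dryer between -0.017 and 0.18 m and x of carrier1 in the frame of dryer between -0.015 and 0.015 m and z of carrier1 in the frame of dryer between 0.044 and 0.056 m and angle between each of carrier1, carrier2, carrier3's own z axis and vertical below 0.15 rad and linear speed of each of carrier1, carrier2, carrier3 below 0.03 m/s and contact force between each of carrier1, carrier2, carrier3 and the fingers below 0.1 N and y of carrier2 in the frame of dryer between -0.017 and 0.18 m and x of carrier2 in the frame of dryer between -0.015 and 0.015 m and z of carrier2 in the frame of dryer between 0.044 and 0.056 m and y of carrier3 in the frame of dryer between -0.017 and 0.18 m and x of carrier3 in the frame of dryer between -0.015 and 0.015 m and z of carrier3 in the frame of dryer between 0.044 and 0.056 m), for 0.2 s.
At the end, for the whole second after the job is handed in: the cock is fully open (within 0.09 rad of its stop) and every carrier present hangs from the rail by its hook (origin 44 to 56 mm above the bench, within 15 mm of straight below the rail, tilted under 0.15 rad), at rest, released, wholly inside the tunnel (origin at dryer y above -17 mm) (value of joint cock below 0.09 rad and y of carrier1 in the frame of dryer between -0.017 and 0.18 m and x of carrier1 in the frame of dryer between -0.015 and 0.015 m and z of carrier1 in the frame of dryer between 0.044 and 0.056 m and angle between each of carrier1, carrier2, carrier3's own z axis and vertical below 0.15 rad and linear speed of each of carrier1, carrier2, carrier3 below 0.03 m/s and contact force between each of carrier1, carrier2, carrier3 and the fingers below 0.1 N and y of carrier2 in the frame of dryer between -0.017 and 0.18 m and x of carrier2 in the frame of dryer between -0.015 and 0.015 m and z of carrier2 in the frame of dryer between 0.044 and 0.056 m and y of carrier3 in the frame of dryer between -0.017 and 0.18 m and x of carrier3 in the frame of dryer between -0.015 and 0.015 m and z of carrier3 in the frame of dryer between 0.044 and 0.056 m); the robot touches nothing.
It fails at once if the tube rack is moved more than 30 mm (distance of tube_rack from where it was at the start of the episode above 0.03 m).
It fails at once if the jar is moved more than 30 mm (distance of reagent from where it was at the start of the episode above 0.03 m).
It fails at once if the stack of dishes is moved more than 30 mm (distance of dishes from where it was at the start of the episode above 0.03 m).
Of carrier1, carrier2, carrier3 only 2 to 3 are there at a start; the rules pass over those that are not, and their reading is None.
At some moment in a run one of carrier1, carrier2, carrier3 may be knocked a few centimetres aside while the robot is not near it.
It also fails if it takes over 210 s, if anything falls off the work surface, if the arm or the gripper's body presses on something with over 40 N, if the wrist force passes 120 N, or if a joint passes its speed limit or range.

## Working session

There is one attempt and no reset: what is moved stays moved. The work goes in short steps, Python scripts to look and compute and a tool call to move; the robot and the scene stay as the last step left them, time stands still between calls to the robot, and variables do not carry over. Pictures are saved under pics/ and viewed, at most 14 in all, crops included, and the job is handed in when it is done.

Besides the shell and the picture viewer there is one more tool, called after "Request:" in YAML: its name, and indented under it one key for each argument. send_rows: Moves the arm, as the interface text tells. Scaled input: -1 to 1 covers 0.15 m each way for a shift and 5 degrees each way for a turn. Its arguments: {"type":"object","properties":{"moves":{"type":"array","items":{"type":"array","items":{"type":"array","items":{"type":"number"}}}}},"required":["moves"]}

```bash
ls; mkdir -p pics; python3 - <<'E'
from cell import manip
import cv2
for n in("scene","top"):
    cv2.imwrite(f"pics/{n}0.png",manip.get_image(n)[:,:,::-1])
    c=manip.camera_model(n);print(n,c)
o=manip.observe();print(o)
E
```

```text
pics
scene {'intrinsics': array([[599.91209293,   0.        , 320.22394766],
       [  0.        , 599.91209293, 235.8864235 ],
       [  0.        ,   0.        ,   1.        ]]), 'position': array([1164.65461113, -565.18253495, 1304.19671522]), 'orientation': array([-2.29406323, -1.10942283,  0.34437952])}
top {'intrinsics': array([[523.53208518,   0.        , 326.7464311 ],
       [  0.        , 523.53208518, 242.26516066],
       [  0.        ,   0.        ,   1.        ]]), 'position': array([ 271.1673997 ,    7.64823575, 1561.74667275]), 'orientation': array([-2.14773636,  2.13759572, -0.18199141])}
{'t': 0.1, 'joint_positions': array([ 1.26737038,  0.33280962, -0.06469226,  1.46083545,  0.02158589,
        1.34991174, -0.08849465]), 'joint_vel': array([ 1.83839433e-04, -1.71240222e-03,  1.22591660e-03, -2.61886256e-03,
       -7.24383714e-05,  1.39440238e-03,  7.45864215e-05]), 'tau': array([ 1.85390105e-03, -6.26743698e+01,  4.93724865e-02, -3.92431569e+01,
        1.63858559e-02,  6.93666530e-03,  3.67556993e-06]), 'tcp_pos': array([ 173.13383501, -600.22981805,  255.60531037]), 'ee_rot': array([-3.10943354e+00, -4.39518672e-01,  3.50097669e-04]), 'ft_force': array([-0.20004371, -0.04521698,  0.41335621]), 'wrist_torque': array([-0.01954751, -0.01214929,  0.01918099]), 'grip_force': 0.0, 'width': 1.0012590788690097}
```

View pics/scene0.png

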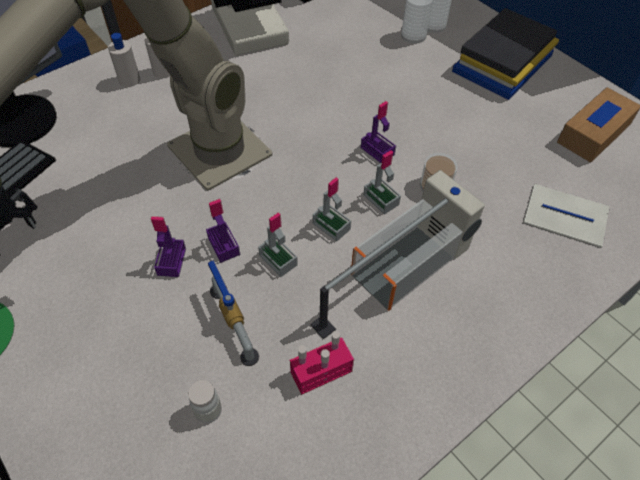

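View pics/top0.png

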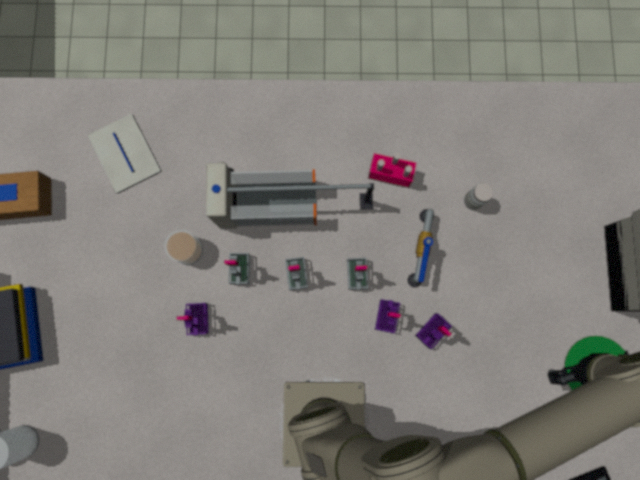

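Three grey-green carriers stand in a row: top-view tabs near (232,262), (294,268) and (361,268). The three purple look-alikes are to be left alone. The rail runs along the image row at about 187, and the cock is at about (425,245) with its blue handle. Next I'll measure positions.

```bash
cat > h.py <<'E'
import numpy as np, cv2
from scipy.spatial.transform import Rotation as R
from cell import manip
def ray(c,uv):
    d=np.linalg.inv(c["intrinsics"])@np.array([uv[0],uv[1],1.]);d=R.from_rotvec(c["orientation"]).as_matrix()@d
    return np.array(c["position"]),d/np.linalg.norm(d)
def onz(c,uv,z):
    p,d=ray(c,uv);return p+d*(z-p[2])/d[2]
def tri(c1,a,c2,b):
    p,d=ray(c1,a);q,e=ray(c2,b)
    s=np.linalg.lstsq(np.c_[d,-e],q-p,rcond=None)[0]
    x,y=p+s[0]*d,q+s[1]*e
    return (x+y)/2,np.linalg.norm(x-y)
def proj(c,P):
    v=R.from_rotvec(c["orientation"]).as_matrix().T@(np.asarray(P,float)-c["position"]);v=c["intrinsics"]@v;return v[:2]/v[2]
def blobs(im,lo,hi,amin=8):
    h=cv2.cvtColor(im,cv2.COLOR_RGB2HSV);m=cv2.inRange(h,lo,hi)
    n,l,s,c=cv2.connectedComponentsWithStats(m)
    return [(s[i][4],c[i],np.argwhere(l==i)[:,::-1]) for i in range(1,n) if s[i][4]>=amin]
PINK=((160,150,120),(178,255,255));BLUE=((105,150,60),(122,255,255));ORG=((5,150,120),(15,255,255))
E
python3 - <<'E'
from h import *
cs={n:manip.camera_model(n) for n in("scene","top")}
im={n:cv2.imread(f"pics/{n}0.png")[:,:,::-1].copy() for n in cs}
for n in cs:
  for nm,k in(("pink",PINK),("blue",BLUE),("org",ORG)):
    for a,c,p in blobs(im[n],*k):
        (cx,cy),(w,h),an=cv2.minAreaRect(p.astype(np.float32))
        x,y,W,H=cv2.boundingRect(p.astype(np.int32))
        print(n,nm,a,c.round(1),(round(w,1),round(h,1),round(an)),(x,y,W,H), onz(cs[n],c,165)[:2].round())
t=cs["top"];
for uv in((228,189),(370,186)): print("rail",onz(t,uv,177).round(1))
print("pipe ends",onz(t,(428,213),55).round(),onz(t,(414,281),55).round())
E
```

```text
scene pink 22 [382.9 104.1] (2.8, 7.1, 45) (380, 102, 7, 6) [279. 386.]
scene pink 34 [387.6 153.6] (3.3, 9.7, 56) (383, 151, 10, 7) [428. 268.]
scene pink 33 [333.  181.3] (3.3, 9.4, 51) (329, 178, 9, 8) [414.  94.]
scene pink 35 [214.4 202.2] (3.0, 11.4, 69) (209, 200, 12, 6) [ 288. -177.]
scene pink 39 [274.4 216.7] (3.3, 10.8, 56) (270, 213, 10, 8) [414. -88.]
scene pink 37 [156.7 218.3] (3.0, 11.0, 90) (151, 217, 12, 4) [ 245. -312.]
scene pink 958 [323. 361.] (25.6, 58.2, 66) (294, 338, 59, 45) [ 777. -229.]
scene pink 21 [294.3 358.8] (2.2, 8.5, 72) (290, 357, 9, 5) [ 736. -272.]
scene pink 8 [334.8 377.8] (0.9, 6.7, 63) (332, 376, 7, 4) [ 819. -233.]
scene blue 360 [70.1 39.8] (21.2, 24.0, 45) (58, 27, 28, 27) [-523. -176.]
scene blue 128 [117.   39.9] (16.0, 9.2, 76) (111, 33, 12, 16) [-436.  -63.]
scene blue 23 [75.7 52.4] (6.9, 10.8, 34) (71, 46, 9, 12) [-456. -189.]
scene blue 9 [82.9 48.1] (6.0, 2.0, 0) (80, 47, 7, 3) [-462. -163.]
scene blue 12 [84.1 51.8] (1.8, 8.2, 81) (80, 51, 9, 3) [-443. -168.]
scene blue 577 [494.9  78.6] (41.2, 100.5, 83) (453, 50, 100, 48) [398.
[... 946 characters left out ...]
11, 5) [ 304. -185.]
top pink 31 [182.9 317.5] (3.0, 9.0, 90) (178, 316, 10, 4) [293. 372.]
top pink 37 [445.8 330.8] (10.6, 2.8, 45) (442, 327, 9, 9) [ 262. -321.]
top blue 232 [  7.5 192.1] (15.0, 15.0, 90) (0, 185, 16, 16) [630. 866.]
top blue 31 [215.7 188.4] (5.7, 4.9, 45) (213, 186, 7, 6) [644. 299.]
top blue 189 [424.2 261. ] (7.3, 41.4, 8) (419, 240, 13, 42) [ 446. -268.]
top blue 567 [ 28.9 330.4] (34.5, 85.0, 17) (0, 288, 39, 81) [258. 773.]
top org 20 [313.4 176.4] (10.0, 1.0, 90) (313, 171, 2, 11) [680.  32.]
top org 26 [314.5 210. ] (12.0, 1.0, 90) (314, 204, 2, 13) [585.  28.]
rail [639.4 263.5 177. ]
rail [ 650.4 -122.9  177. ]
pipe ends [ 603. -305.   55.] [ 402. -259.   55.]
```

```bash
python3 - <<'E'
import cv2,numpy as np
t=cv2.imread("pics/top0.png");s=cv2.imread("pics/scene0.png")
a=cv2.resize(t[155:295,200:450],(800,448),interpolation=2)
cv2.imwrite("pics/c1.png",a)
E
```

```text
(no output)
```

View pics/c1.png

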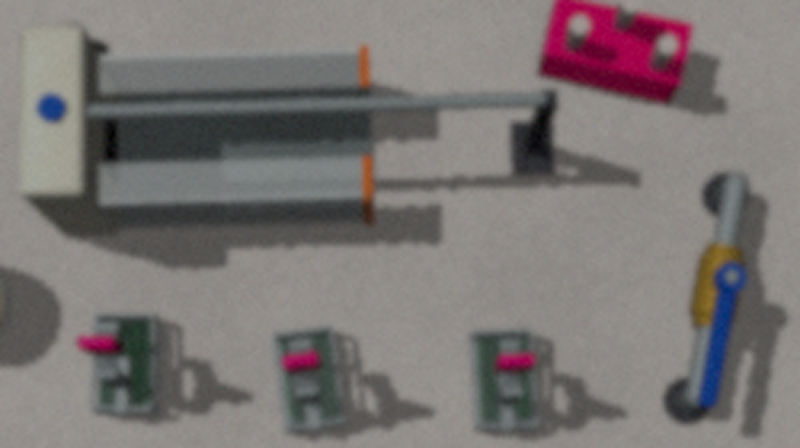

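The crop shows the cock's pivot at about (428,241) in the full top picture and the handle tip at about (422,282), pointing to world -x. Each carrier's stalk foot is on its lower (-x) side. I'll check that side and compute the cock points.

```bash
python3 - <<'E'
from h import *
t=manip.camera_model("top");s=manip.camera_model("scene")
b=[p for a,c,p in blobs(cv2.imread("pics/top0.png")[:,:,::-1].copy(),*BLUE) if abs(c[0]-424)<3][0].astype(np.float32)
print(cv2.boxPoints(cv2.minAreaRect(b)).round(1))
print("axis",onz(t,(428.4,240.9),118).round(),"end",onz(t,(421.9,281.6),118).round())
print("scene axis",onz(s,(228,300),118).round(),"end",onz(s,(211.5,263),118).round())
print([(onz(t,u,187)[:2].round(),tri(t,u,s,v)) for u,v in(((229.9,261.6),(387.6,153.6)),((293.4,267),(333,181.3)),((361,267),(274.4,216.7)))])
im=cv2.imread("pics/scene0.png")[140:280,200:410];cv2.imwrite("pics/c2.png",cv2.resize(im,(800,533),interpolation=2))
E
```

```text
[[418.5 280.9]
 [424.2 239.9]
 [431.4 240.9]
 [425.7 281.9]]
axis [ 509. -291.  118.] end [ 395. -270.  118.]
scene axis [ 512. -291.  118.] end [ 404. -266.  118.]
[(array([440., 250.]), (array([440.47440912, 251.27860374, 185.8419428 ]), np.float64(2.6316486257859233))), (array([426.,  82.]), (array([426.5729042 ,  82.76390511, 184.60162439]), np.float64(0.8164129615466508))), (array([427., -96.]), (array([427.28104432, -96.23176474, 184.83405286]), np.float64(0.229473888087641)))]
```

View pics/c2.png

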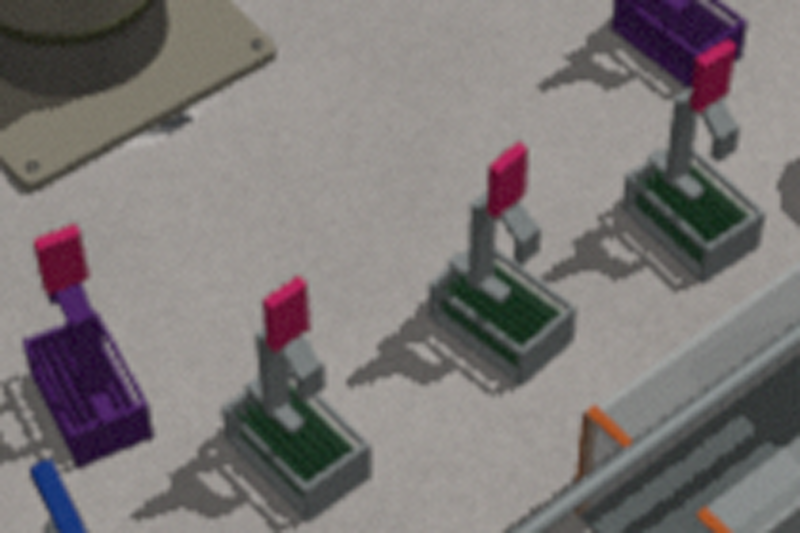

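The stalks are on the -x side and the lips open towards the rail, so each carrier can go straight across. The cock axis is at about (511,-291) with the handle at 170°, so shutting it swings the tip towards -y. I'm moving to the +y side of the handle with the fingers shut.

Request:
send_rows:
  moves:
    - [[0.12, 0.16, 0, 0, 0, 1, 0], [0.12, 0.16, 0, 0, 0, 1, 0], [0.12, 0.16, 0, 0, 0, 1, 0], [0.12, 0.16, 0, 0, 0, 1, 0], [0.12, 0.16, 0, 0, 0, 1, 0], [0.12, 0.16, 0, 0, 0, 1, 0], [0.12, 0.16, 0, 0, 0, 1, 0], [0.12, 0.16, 0, 0, 0, 1, 0]]

```text
t: 0.77
tcp_pos: [317.7, -407.1, 256.1]
ee_rot: [-2.769, -1.483, 0.0]
ft_force: [0.2, -1.0, 0.1]
width: 0.001
grip_force: 0.0
```

Request:
send_rows:
  moves:
    - [[0.12, 0.16, 0, 0, 0, 1, 0], [0.12, 0.16, 0, 0, 0, 1, 0], [0.12, 0.16, 0, 0, 0, 1, 0], [0.12, 0.16, 0, 0, 0, 1, 0], [0.12, 0.16, 0, 0, 0, 1, 0], [0.12, 0.16, 0, 0, 0, 1, 0], [0.12, 0.16, 0, 0, 0, 1, 0], [0, 0, 0, 0, 0, 0, 0]]

```text
t: 1.43
tcp_pos: [446.4, -234.7, 256.3]
ee_rot: [-2.185, -2.257, -0.004]
ft_force: [0.2, 0.3, -0.1]
width: -0.0
grip_force: 0.0
```

Request:
send_rows:
  moves:
    - [[0, 0, -0.2, 0, 0, 0, 0], [0, 0, -0.2, 0, 0, 0, 0], [0, 0, -0.2, 0, 0, 0, 0], [0, 0, -0.2, 0, 0, 0, 0], [0, 0, -0.15, 0, 0, 0, 0], [-0.05, -0.1, 0, 0, 0, 0, 0], [-0.05, -0.1, 0, 0, 0, 0, 0], [0, -0.1, 0, 0, 0, 0, 0]]

```text
t: 2.1
tcp_pos: [426.5, -285.6, 112.8]
ee_rot: [-2.198, -2.24, 0.001]
ft_force: [-0.4, 2.3, -0.7]
width: -0.002
grip_force: 1.3
```

Request:
send_rows:
  moves:
    - [[0.01, -0.1, 0, 0, 0, 0, 0], [0.01, -0.1, 0, 0, 0, 0, 0], [0.06, -0.1, 0, 0, 0, 0, 0], [0.06, -0.1, 0, 0, 0, 0, 0], [0.08, -0.08, 0, 0, 0, 0, 0], [0.08, -0.08, 0, 0, 0, 0, 0], [0, 0, 0, 0, 0, 0, 0]]

```text
t: 2.68
tcp_pos: [470.2, -368.9, 112.1]
ee_rot: [-2.193, -2.233, 0.004]
ft_force: [-17.7, 11.4, 9.0]
width: -0.002
grip_force: 10.2
```

Request:
send_rows:
  moves:
    - [[0.03, 0, 0, 0, 0, 0, 0], [0.02, 0, 0, 0, 0, 0, 0], [0, 0, 0, 0, 0, 0, 0], [0, 0, 0, 0, 0, 0, 0]]

```text
t: 3.02
tcp_pos: [471.5, -369.1, 111.7]
ee_rot: [-2.191, -2.224, 0.015]
ft_force: [-44.6, 18.4, 23.1]
width: 0.003
grip_force: 24.2
```

```bash
python3 - <<'E'
from h import *
o=manip.observe();print(o["tcp_pos"],o["ft_force"])
for n in("top","scene"):
  im=manip.get_image(n);c=manip.camera_model(n);cv2.imwrite(f"pics/{n}1.png",im[:,:,::-1])
  ax=proj(c,(511,-291,118))
  for a,q,p in blobs(im,*BLUE):
    if np.linalg.norm(q-ax)<40:
      bx=cv2.boxPoints(cv2.minAreaRect(p.astype(np.float32)));w=[onz(c,b,118)[:2].round() for b in bx];print(n,a,w)
E
```

```text
[ 471.49793427 -369.06422674  111.66902027] [-44.58258496  18.43642142  23.05180485]
top 113 [array([ 498., -277.]), array([ 517., -279.]), array([ 508., -362.]), array([ 489., -359.])]
scene 207 [array([ 475., -346.]), array([ 500., -275.]), array([ 529., -285.]), array([ 504., -355.])]
```

44 N against a 0.12 N·m joint means the handle is at its stop. I'm backing off, lifting, and going above carrier A (427,-96) to look with the wrist camera.

Request:
send_rows:
  moves:
    - [[-0.05, 0, 0, 0, 0, 0, 0], [-0.1, 0.05, 0, 0, 0, 0, 0], [-0.1, 0.05, 0, 0, 0, 0, 0], [0, 0, 0.25, 0, 0, 0, 0], [0, 0, 0.25, 0, 0, 0, 40], [0, 0, 0.25, 0, 0, 0, 85], [0, 0.2, 0.25, 0, 0, 0, 85], [0, 0.2, 0.25, 0, 0, 0, 85]]

```text
t: 3.78
tcp_pos: [443.2, -304.0, 293.8]
ee_rot: [2.202, 2.237, 0.0]
ft_force: [1.2, -0.8, 0.7]
width: 0.564
grip_force: 0.0
```

Request:
send_rows:
  moves:
    - [[0, 0.24, 0, 0, 0, 0, 85], [0, 0.24, 0, 0, 0, 0, 85], [0, 0.24, 0, 0, 0, 0, 85], [0, 0.24, 0, 0, 0, 0, 85], [0, 0.24, 0, 0, 0, 0, 85], [0, 0.2, 0, 0, 0, 0, 85], [0, 0, 0, 0, 0, 0, 85], [0, 0, 0, 0, 0, 0, 85]]

```text
t: 4.45
tcp_pos: [444.2, -91.8, 292.5]
ee_rot: [2.195, 2.244, 0.001]
ft_force: [-0.1, -0.8, -1.2]
width: 0.998
grip_force: 0.0
```

```bash
cat >> h.py <<'E'
def wrist(name):
    o=manip.observe();c=manip.camera_model("wrist");im=manip.get_image("wrist");cv2.imwrite(f"pics/{name}.png",im[:,:,::-1])
    print("tcp",o["tcp_pos"].round(1),"rotY",R.from_rotvec(o["ee_rot"]).as_matrix()[:,1].round(3),"F",o["ft_force"].round(1))
    return im,c
def box(c,p,z):
    bx=cv2.boxPoints(cv2.minAreaRect(p.astype(np.float32)));return np.array([onz(c,b,z)[:2] for b in bx]).round(1)
E
python3 - <<'E'
from h import *
im,c=wrist("w1");print(c["position"],c["orientation"])
for a,q,p in blobs(im,*PINK,amin=60): print("pink",a,q,box(c,p,187).tolist(),onz(c,q,187)[:2].round(1))
im=manip.get_image("top");t=manip.camera_model("top")
for a,q,p in blobs(im,*BLUE):
    if np.linalg.norm(q-proj(t,(505,-340,118)))<20: print("handle",a,box(t,p,118).tolist())
E
```

```text
tcp [444.2 -91.8 292.5] rotY [1.    0.022 0.002] F [-0.1 -0.8 -1.2]
[442.32158556  -8.12038954 409.77564586] [2.80832604 0.02950288 0.00909245]
pink 1004 [296.10258964 249.33964143] [[423.6, -70.0], [433.1, -69.8], [433.3, -110.4], [423.2, -110.6]] [428.7 -90.4]
pink 372 [630.45698925 255.82526882] [[604.5, -78.7], [614.4, -70.2], [638.8, -97.0], [628.8, -106.1]] [623.5 -90.5]
pink 68 [576.48529412 284.64705882] [[589.7, -110.3], [595.6, -102.8], [601.9, -108.7], [596.1, -116.3]] [ 596.1 -109.5]
pink 106 [567.1509434  302.04716981] [[588.1, -126.8], [591.3, -110.8], [599.8, -114.5], [596.8, -130.7]] [ 593.  -121.1]
pink 2034 [613.98525074 339.04031465] [[608.6, -171.4], [620.7, -118.9], [655.6, -136.3], [645.7, -191.4]] [ 628.1 -146.3]
pink 968 [113.72417355 361.0392562 ] [[291.6, -191.6], [321.3, -136.3], [333.5, -142.8], [304.4, -199.1]] [ 312.3 -168.7]
pink 149 [601.2147651  373.93959732] [[618.3, -173.1], [618.9, -165.6], [634.3, -171.4], [633.8, -179.1]] [ 626.4 -172.5]
handle 162 [[498.6, -276.5], [517.4, -279.9], [499.2, -400.6], [480.5, -397.0]]
```

View pics/w1.png

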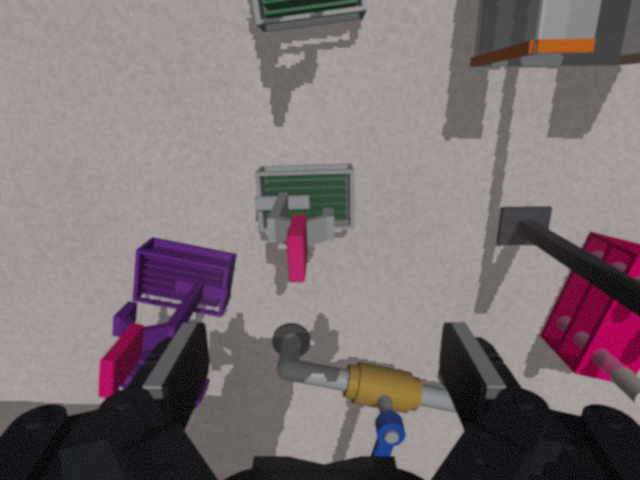

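The wrist view shows carrier A upright with its tab at (296,249), stalk left and lip right, and the cock handle square across the pipe. The tab centre is (428.4,-95.5) in both cameras, so I'm grasping it.

Request:
send_rows:
  moves:
    - [[-0.105, -0.025, 0, 0, 0, 0, 85], [0, 0, -0.2, 0, 0, 0, 85], [0, 0, -0.2, 0, 0, 0, 85], [0, 0, -0.2, 0, 0, 0, 85], [0, 0, -0.16, 0, 0, 0, 85], [0, 0, 0, 0, 0, 0, 85], [0, 0, 0, 0, 0, 0, 4], [0, 0, 0, 0, 0, 0, 4]]

```text
t: 5.22
tcp_pos: [428.4, -97.0, 178.9]
ee_rot: [2.201, 2.24, 0.002]
ft_force: [-0.1, -0.1, -0.4]
width: 0.74
grip_force: 0.0
```

Request:
send_rows:
  moves:
    - [[0, 0, 0, 0, 0, 0, 4], [0, 0, 0, 0, 0, 0, 4], [0, 0, 0, 0, 0, 0, 4], [0, 0, 0, 0, 0, 0, 4], [0, 0, 0, 0, 0, 0, 4]]

```text
t: 5.63
tcp_pos: [428.0, -96.4, 178.1]
ee_rot: [2.199, 2.241, 0.001]
ft_force: [0.2, 0.6, 3.9]
width: 0.107
grip_force: 59.3
```

```bash
python3 - <<'E'
from h import *
o=manip.observe();print(o["tcp_pos"],o["width"],o["grip_force"],o["ft_force"])
# rail & marks from stored top/scene
t=manip.camera_model("top");s=manip.camera_model("scene")
im=manip.get_image("top");sc=manip.get_image("scene");cv2.imwrite("pics/top2.png",im[:,:,::-1]);cv2.imwrite("pics/scene2.png",sc[:,:,::-1])
for n,i,c in(("top",im,t),("scene",sc,s)):
  for a,q,p in blobs(i,*ORG): print(n,q,[onz(c,q,z)[:2].round() for z in(58,115)])
# rail centre per column in top image: bright ridge near row 187
h=cv2.cvtColor(im,cv2.COLOR_RGB2HSV)
for x in(240,260,280,300,325,345,360): print(x,im[178:197,x].mean(1).round().astype(int).tolist())
E
python3 -c "
import cv2
s=cv2.imread('pics/scene2.png')[185:345,305:495]
cv2.imwrite('pics/c3.png',cv2.resize(s,(712,600),interpolation=2))"
```

```text
[428.00536972 -96.36127235 178.14983551] 0.10682733394244956 59.300671219825745 [0.19860156 0.64231776 3.92999098]
top [313.42105263 176.63157895] [array([711.,  34.]), array([694.,  33.])]
top [314.48 210.24] [array([609.,  30.]), array([596.,  29.])]
scene [359.23333333 251.36666667] [array([565.,  60.]), array([593.,  32.])]
scene [389.19047619 279.61904762] [array([674.,  63.]), array([696.,  34.])]
240 [115, 122, 119, 118, 113, 103, 75, 67, 66, 89, 109, 118, 97, 73, 60, 58, 55, 56, 56]
260 [119, 119, 118, 116, 107, 94, 70, 67, 84, 105, 110, 102, 87, 63, 55, 59, 58, 54, 54]
280 [118, 116, 117, 115, 101, 78, 61, 68, 90, 109, 109, 95, 73, 57, 56, 49, 51, 53, 51]
300 [117, 118, 114, 105, 88, 69, 61, 83, 104, 112, 106, 86, 61, 53, 50, 52, 52, 52, 56]
325 [152, 152, 150, 144, 132, 112, 100, 106, 113, 112, 94, 82, 83, 87, 85, 88, 86, 88, 87]
345 [151, 151, 150, 149, 148, 143, 130, 120, 115, 106, 106, 126, 139, 145, 148, 149, 151, 149, 146]
360 [147, 149, 148, 149, 146, 138, 122, 117, 112, 105, 116, 138, 147, 144, 131, 103, 84, 78, 72]
```

View pics/c3.png

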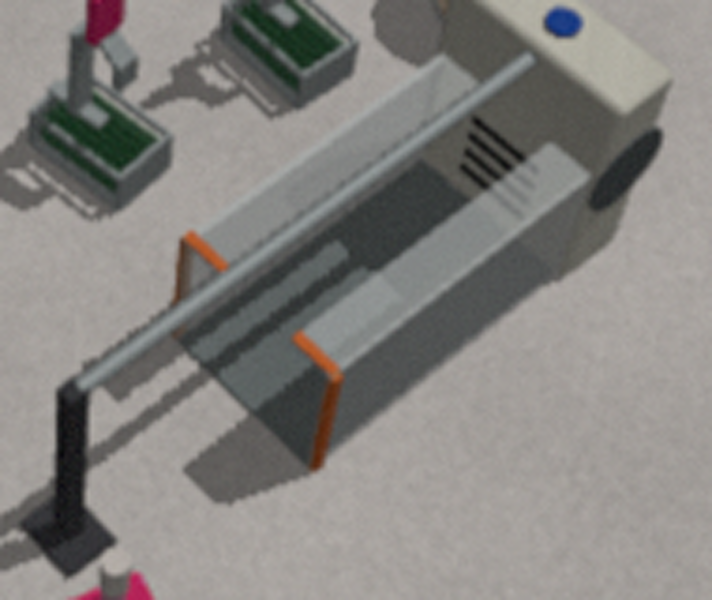

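```bash
python3 - <<'E'
from h import *
t=manip.camera_model("top");s=manip.camera_model("scene")
T=[onz(t,u,180)[:2] for u in((240,188.8),(360,186.4))]
S=[onz(s,u,180)[:2] for u in((326.3,288.5),(446.4,201.5))]
print(T,S)
for a,b in(T,S):
  k=(b[0]-a[0])/(b[1]-a[1]);print(k,[a[0]+k*(y-a[1]) for y in(-45,70,200)])
print("post top",onz(t,(370.5,184.5),177).round(1),onz(s,(325,288),177).round(1))
E
```

```text
[array([639.41475733, 230.48095329]), array([648.30442852, -95.40075618])] [array([ 653.92799315, -121.75756027]), array([643.32472953, 261.63335848])]
-0.027278828267839058 [np.float64(646.9295549487624), np.float64(643.792489697961), np.float64(640.2462420231419)]
-0.02765653304699035 [np.float64(651.8051451460071), np.float64(648.6246438456033), np.float64(645.0292945494946)]
post top [ 654.7 -124.3  177. ] [ 649.8 -122.   177. ]
```

The crop shows the rail clear, with the post at its near end and orange marks at the mouth. The rail runs through x≈649 at y=-45, yaw 1.6°, and the dryer origin is at y≈71. I'm lifting carrier A and carrying it across.

Request:
send_rows:
  moves:
    - [[0, 0, 0.15, 0, 0, 0, 4], [0, 0, 0.2, 0, 0, 0, 4], [0, 0, 0.2, 0, 0, 0, 4], [0, 0, 0.15, 0, 0, 0, 4], [0.1, 0.08, 0, 0, 0, 0, 4], [0.15, 0.08, 0, 0, 0, 0, 4], [0.15, 0.08, 0, 0, 0, 0, 4], [0.15, 0.08, 0, 0, 0, 0, 4]]

```text
t: 6.4
tcp_pos: [510.6, -47.8, 282.3]
ee_rot: [2.201, 2.241, -0.001]
ft_force: [-0.3, -2.2, -1.7]
width: 0.109
grip_force: 58.8
```

Request:
send_rows:
  moves:
    - [[0.15, 0.02, 0, 0, 0, 0, 4], [0.15, 0, 0, 0, 0, 0, 4], [0.15, 0, 0, 0, 0, 0, 4], [0.15, 0, 0, 0, 0, 0, 4], [0.15, 0, 0, 0, 0, 0, 4], [0.12, 0, 0, 0, 0, 0, 4], [0.05, 0, 0, 0, 0, 0, 4], [0, 0, 0, 0, 0, 0, 4]]

```text
t: 7.07
tcp_pos: [648.5, -45.0, 281.1]
ee_rot: [-2.198, -2.241, 0.001]
ft_force: [0.1, 0.5, -1.7]
width: 0.106
grip_force: 58.8
```

```bash
python3 - <<'E'
from h import *
im,c=wrist("w2");o=manip.observe();print(o["width"],o["grip_force"])
E
```

```text
tcp [648.5 -45.  281.1] rotY [ 1.     0.019 -0.002] F [ 0.1  0.5 -1.7]
0.11148791675270546 58.83522391319275
```

View pics/w2.png

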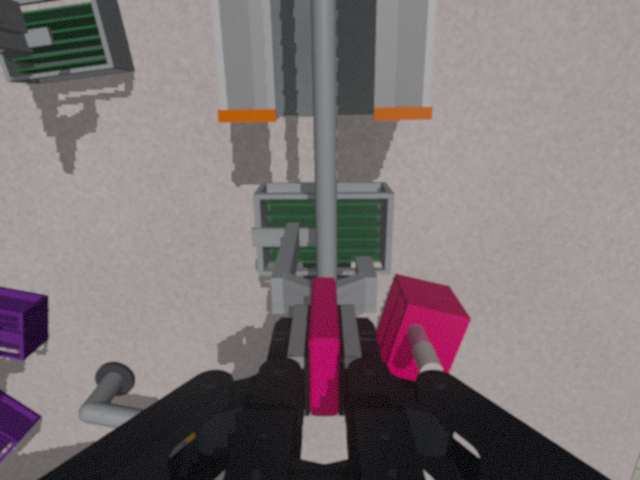

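The picture shows the rail at (326,250), centred between the stalk (287) and the lip (363). I'm lowering, then sliding in.

Request:
send_rows:
  moves:
    - [[0, 0, -0.12, 0, 0, 0, 4], [0, 0, -0.12, 0, 0, 0, 4], [0, 0, -0.1, 0, 0, 0, 4], [0, 0, 0, 0, 0, 0, 4], [0, 0, 0, 0, 0, 0, 4]]

```text
t: 7.53
tcp_pos: [646.9, -45.4, 231.6]
ee_rot: [-2.2, -2.242, 0.001]
ft_force: [-0.7, -0.1, -1.3]
width: 0.107
grip_force: 59.5
```

Request:
send_rows:
  moves:
    - [[-0.002, 0.07, 0, 0, 0, 0, 4], [-0.004, 0.15, 0, 0, 0, 0, 4], [-0.004, 0.15, 0, 0, 0, 0, 4], [-0.004, 0.15, 0, 0, 0, 0, 4], [-0.004, 0.15, 0, 0, 0, 0, 4], [-0.004, 0.15, 0, 0, 0, 0, 4], [-0.002, 0.08, 0, 0, 0, 0, 4], [0, 0, 0, 0, 0, 0, 4]]

```text
t: 8.2
tcp_pos: [643.3, 94.4, 232.2]
ee_rot: [-2.193, -2.248, -0.002]
ft_force: [-0.8, 1.7, -2.4]
width: 0.107
grip_force: 59.6
```

Request:
send_rows:
  moves:
    - [[-0.004, 0.15, 0, 0, 0, 0, 4], [-0.004, 0.15, 0, 0, 0, 0, 4], [-0.004, 0.15, 0, 0, 0, 0, 4], [-0.004, 0.15, 0, 0, 0, 0, 4], [-0.004, 0.12, 0, 0, 0, 0, 4], [-0.002, 0.06, 0, 0, 0, 0, 4], [0, 0, -0.016, 0, 0, 0, 4], [0, 0, 0, 0, 0, 0, 4]]

```text
t: 8.87
tcp_pos: [641.2, 205.6, 228.5]
ee_rot: [2.2, 2.242, -0.002]
ft_force: [0.6, -0.9, -2.9]
width: 0.105
grip_force: 59.5
```

```bash
python3 - <<'E'
from h import *
im,c=wrist("w3")
E
```

```text
tcp [641.2 205.6 228.5] rotY [ 1.     0.019 -0.   ] F [ 0.6 -0.9 -2.9]
```

View pics/w3.png

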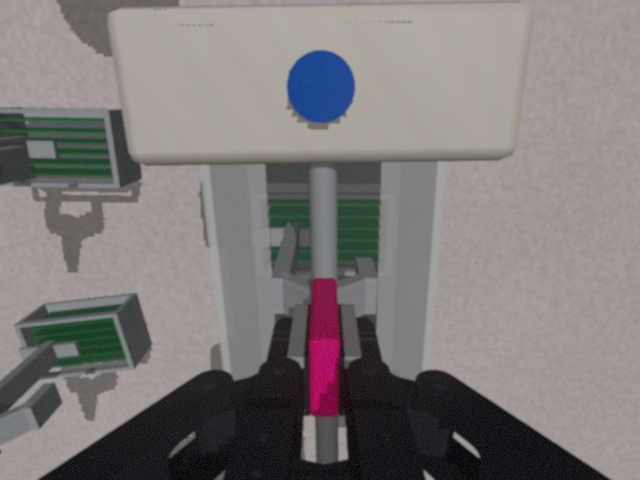

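Carrier A hangs in the tunnel at dryer y≈135, with the rail inside its hook. I'm releasing it, then looking at it and at the middle carrier.

Request:
send_rows:
  moves:
    - [[0, 0, 0, 0, 0, 0, 30], [0, 0, 0, 0, 0, 0, 60], [0, 0, 0, 0, 0, 0, 85], [0, 0, 0, 0, 0, 0, 85], [0, 0, 0, 0, 0, 0, 85], [0, 0, 0.14, 0, 0, 0, 85], [0, 0, 0.14, 0, 0, 0, 85], [0, 0, 0.14, 0, 0, 0, 85]]

```text
t: 9.58
tcp_pos: [640.9, 206.6, 292.7]
ee_rot: [-2.2, -2.242, 0.001]
ft_force: [0.3, 0.2, 1.0]
width: 1.001
grip_force: 0.0
```

Request:
send_rows:
  moves:
    - [[-0.2, -0.12, 0, 0, 0, 0, 85], [-0.2, -0.12, 0, 0, 0, 0, 85], [-0.2, -0.12, 0, 0, 0, 0, 85], [-0.2, -0.12, 0, 0, 0, 0, 85], [-0.2, -0.12, 0, 0, 0, 0, 85], [-0.2, -0.12, 0, 0, 0, 0, 85], [-0.14, -0.09, 0, 0, 0, 0, 85], [0, 0, 0, 0, 0, 0, 85]]

```text
t: 10.25
tcp_pos: [437.4, 82.7, 292.4]
ee_rot: [2.201, 2.237, -0.003]
ft_force: [1.3, 0.1, 1.1]
width: 0.992
grip_force: 0.0
```

```bash
cat >> h.py <<'E'
def look(name):
    im,c=wrist(name)
    for a,q,p in blobs(im,*PINK,amin=100): print("wrist pink",a,q.round(),box(c,p,187).tolist())
    t=manip.camera_model("top");s=manip.camera_model("scene")
    it=manip.get_image("top");sc=manip.get_image("scene");cv2.imwrite(f"pics/{name}t.png",it[:,:,::-1]);cv2.imwrite(f"pics/{name}s.png",sc[:,:,::-1])
    for n,i,k in(("top",it,t),("scene",sc,s)):
        for a,q,p in blobs(i,*PINK,amin=12):
            if a<60: print(n,a,q.round(1),"z165",onz(k,q,165)[:2].round(),"z215",onz(k,q,215)[:2].round())
E
python3 -c "
from h import *
look('w4')"
```

```text
tcp [437.4  82.7 292.4] rotY [1.    0.016 0.001] F [1.3 0.1 1.1]
wrist pink 966 [307. 242.] [[420.6, 107.8], [430.7, 108.9], [434.3, 69.6], [423.7, 68.4]]
wrist pink 826 [596. 388.] [[596.1, -15.8], [595.6, 2.9], [631.0, -5.3], [632.4, -24.4]]
top 30 [246.8 183. ] z165 [660. 215.] z215 [646. 207.]
top 32 [229.9 261.8] z165 [442. 254.] z215 [436. 245.]
top 32 [183.  317.5] z165 [293. 372.] z215 [293. 359.]
top 37 [445.8 330.8] z165 [ 262. -321.] z215 [ 262. -309.]
scene 23 [383.  104.1] z165 [279. 386.] z215 [318. 345.]
scene 37 [387.5 153.6] z165 [428. 268.] z215 [460. 231.]
scene 35 [333.  181.5] z165 [414.  94.] z215 [447.  65.]
scene 42 [432.5 197.6] z165 [606. 254.] z215 [631. 218.]
scene 39 [156.7 218.3] z165 [ 245. -312.] z215 [ 285. -323.]
scene 21 [294.2 358.9] z165 [ 737. -272.] z215 [ 755. -285.]
scene 15 [319.7 379.2] z165 [ 803. -259.] z215 [ 819. -272.]
scene 12 [334.8 377.6] z165 [ 819. -233.] z215 [ 834. -247.]
```

View pics/w4.png

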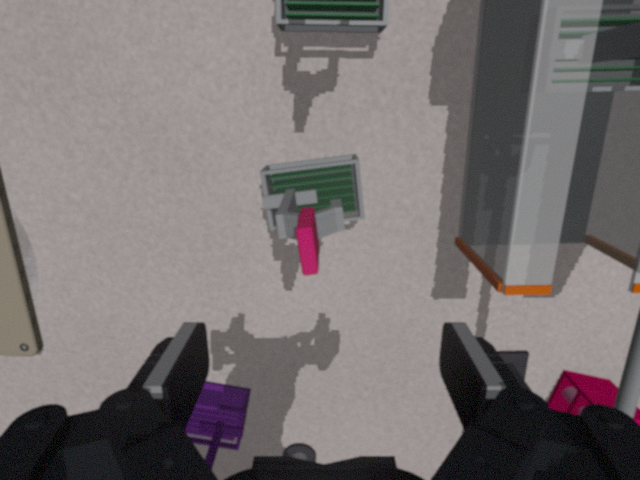

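Carrier A hangs inside (its tab is at (646,207), as expected), and the middle carrier at (307,242) is yawed by about +8°. I'm turning the gripper to match, taking it, squaring it, and carrying it to the load point.

Request:
send_rows:
  moves:
    - [[-0.07, 0.007, 0, 0, 0, 0.65, 85], [0, 0, -0.2, 0, 0, 0.65, 85], [0, 0, -0.2, 0, 0, 0, 85], [0, 0, -0.2, 0, 0, 0, 85], [0, 0, -0.16, 0, 0, 0, 85], [0, 0, 0, 0, 0, 0, 85], [0, 0, 0, 0, 0, 0, 4], [0, 0, 0, 0, 0, 0, 4]]

```text
t: 11.07
tcp_pos: [430.6, 87.2, 179.3]
ee_rot: [2.068, 2.365, 0.003]
ft_force: [-0.3, -0.4, 0.1]
width: 0.742
grip_force: 0.0
```

Request:
send_rows:
  moves:
    - [[0, 0, 0, 0, 0, 0, 4], [0, 0, 0, 0, 0, 0, 4], [0, 0, 0, 0, 0, 0, 4], [0, 0, 0, 0, 0, 0, 4], [0, 0, 0, 0, 0, 0, 4]]

```text
t: 11.48
tcp_pos: [429.6, 86.3, 178.3]
ee_rot: [2.069, 2.363, 0.0]
ft_force: [0.7, -0.7, -1.8]
width: 0.111
grip_force: 61.5
```

Request:
send_rows:
  moves:
    - [[0, 0, 0.15, 0, 0, 0, 4], [0, 0, 0.2, 0, 0, 0, 4], [0, 0, 0.2, 0, 0, -0.6, 4], [0, 0, 0.15, 0, 0, -0.6, 4], [0, -0.1, 0, 0, 0, 0, 4], [0, -0.15, 0, 0, 0, 0, 4], [0.05, -0.15, 0, 0, 0, 0, 4], [0.1, -0.15, 0, 0, 0, 0, 4]]

```text
t: 12.15
tcp_pos: [451.4, 2.9, 283.3]
ee_rot: [2.189, 2.252, -0.002]
ft_force: [1.9, -0.3, -2.6]
width: 0.108
grip_force: 61.4
```

Request:
send_rows:
  moves:
    - [[0.15, -0.15, 0, 0, 0, 0, 4], [0.16, -0.12, 0, 0, 0, 0, 4], [0.16, -0.04, 0, 0, 0, 0, 4], [0.16, 0, 0, 0, 0, 0, 4], [0.16, 0, 0, 0, 0, 0, 4], [0.16, 0, 0, 0, 0, 0, 4], [0.16, 0, 0, 0, 0, 0, 4], [0.12, 0, 0, 0, 0, 0, 4]]

```text
t: 12.82
tcp_pos: [637.9, -43.0, 282.0]
ee_rot: [-2.19, -2.251, 0.001]
ft_force: [-0.8, -0.5, -3.2]
width: 0.107
grip_force: 61.5
```

Request:
send_rows:
  moves:
    - [[0.06, -0.01, 0, 0, 0, 0, 4], [0.01, 0, 0, 0, 0, 0, 4], [0, 0, 0, 0, 0, 0, 4]]

```text
t: 13.07
tcp_pos: [647.0, -44.1, 282.2]
ee_rot: [-2.19, -2.251, 0.001]
ft_force: [0.5, 0.4, -2.3]
width: 0.105
grip_force: 61.5
```

```bash
cat >> h.py <<'E'
GREEN=((55,80,20),(90,255,160))
def held(im):
    m=cv2.inRange(cv2.cvtColor(im,cv2.COLOR_RGB2HSV),*GREEN);m[:,:210]=0;m[:,430:]=0;m[:180]=0;m[330:]=0
    g=np.argwhere(m)[:,::-1].astype(np.float32);x,y,w,h=cv2.boundingRect(g);print("green",x,y,x+w,y+h,cv2.minAreaRect(g)[2])
    for a,q,p in blobs(im,*PINK,amin=500): print("pink",cv2.boundingRect(p.astype(np.int32)))
E
python3 -c "
from h import *
held(cv2.imread('pics/w2.png')[:,:,::-1].copy());im,c=wrist('w5');held(im)"
```

```text
green 266 200 382 263 0.0
pink (387, 275, 83, 106)
pink (309, 278, 31, 137)
tcp [647.  -44.1 282.2] rotY [ 1.     0.028 -0.001] F [ 0.5  0.4 -2.3]
green 265 205 381 268 90.0
pink (387, 276, 83, 105)
pink (310, 285, 29, 137)
```

The carrier is held as before, so I'm lowering it and sliding to world y≈136 (dryer 65).

Request:
send_rows:
  moves:
    - [[0, 0, -0.12, 0, 0, 0, 4], [0, 0, -0.12, 0, 0, 0, 4], [0, 0, -0.1, 0, 0, 0, 4], [0, 0, 0, 0, 0, 0, 4], [0, 0, 0, 0, 0, 0, 4]]

```text
t: 13.53
tcp_pos: [646.2, -44.4, 232.1]
ee_rot: [-2.191, -2.252, 0.001]
ft_force: [-0.2, -0.3, -1.1]
width: 0.108
grip_force: 61.9
```

Request:
send_rows:
  moves:
    - [[-0.002, 0.07, 0, 0, 0, 0, 4], [-0.004, 0.15, 0, 0, 0, 0, 4], [-0.004, 0.15, 0, 0, 0, 0, 4], [-0.004, 0.15, 0, 0, 0, 0, 4], [-0.004, 0.15, 0, 0, 0, 0, 4], [-0.004, 0.15, 0, 0, 0, 0, 4], [-0.002, 0.08, 0, 0, 0, 0, 4], [0, 0, 0, 0, 0, 0, 4]]

```text
t: 14.2
tcp_pos: [642.5, 95.4, 232.7]
ee_rot: [-2.184, -2.257, -0.002]
ft_force: [-0.2, 0.8, -3.2]
width: 0.107
grip_force: 61.8
```

Request:
send_rows:
  moves:
    - [[-0.003, 0.12, 0, 0, 0, 0, 4], [-0.003, 0.12, 0, 0, 0, 0, 4], [-0.002, 0.05, 0, 0, 0, 0, 4], [0, 0, -0.014, 0, 0, 0, 4], [0, 0, 0, 0, 0, 0, 4], [0, 0, 0, 0, 0, 0, 4]]

```text
t: 14.7
tcp_pos: [642.5, 132.4, 229.6]
ee_rot: [2.192, 2.25, -0.002]
ft_force: [-0.0, -0.4, -2.0]
width: 0.106
grip_force: 61.8
```

Request:
send_rows:
  moves:
    - [[0, 0, 0, 0, 0, 0, 30], [0, 0, 0, 0, 0, 0, 60], [0, 0, 0, 0, 0, 0, 85], [0, 0, 0, 0, 0, 0, 85], [0, 0, 0, 0, 0, 0, 85], [0, 0, 0.14, 0, 0, 0, 85], [0, 0, 0.14, 0, 0, 0, 85], [0, 0, 0.14, 0, 0, 0, 85]]

```text
t: 15.37
tcp_pos: [642.1, 134.2, 293.6]
ee_rot: [-2.19, -2.252, 0.001]
ft_force: [0.9, -0.6, 1.0]
width: 0.994
grip_force: 0.0
```

Request:
send_rows:
  moves:
    - [[-0.2, 0.12, 0, 0, 0, 0, 85], [-0.2, 0.12, 0, 0, 0, 0, 85], [-0.2, 0.12, 0, 0, 0, 0, 85], [-0.2, 0.12, 0, 0, 0, 0, 85], [-0.2, 0.12, 0, 0, 0, 0, 85], [-0.2, 0.12, 0, 0, 0, 0, 85], [-0.14, 0.08, 0, 0, 0, 0, 85], [0, 0, 0, 0, 0, 0, 85]]

```text
t: 16.03
tcp_pos: [436.9, 258.1, 293.8]
ee_rot: [2.182, 2.259, 0.001]
ft_force: [0.0, -0.3, 0.8]
width: 0.996
grip_force: 0.0
```

```bash
python3 -c "
from h import *
look('w6')"
```

```text
tcp [436.9 258.1 293.8] rotY [0.999 0.035 0.001] F [ 0.  -0.3  0.8]
wrist pink 1189 [44. 31.] [[290.6, 381.9], [299.7, 384.0], [301.9, 355.4], [292.5, 353.1]]
wrist pink 933 [331. 251.] [[436.6, 238.1], [437.4, 279.1], [446.2, 278.8], [445.9, 237.8]]
top 29 [275.7 182. ] z165 [663. 136.] z215 [649. 131.]
top 30 [246.8 183. ] z165 [660. 215.] z215 [646. 207.]
top 40 [394.3 314.4] z165 [ 304. -185.] z215 [ 302. -178.]
top 29 [183.1 317.4] z165 [294. 372.] z215 [293. 359.]
top 39 [445.6 330.7] z165 [ 262. -320.] z215 [ 262. -308.]
scene 34 [387.6 153.6] z165 [428. 268.] z215 [460. 231.]
scene 44 [432.6 197.5] z165 [606. 255.] z215 [631. 219.]
scene 37 [214.2 202.3] z165 [ 288. -177.] z215 [ 326. -194.]
scene 41 [409.9 214.3] z165 [610. 174.] z215 [634. 142.]
scene 42 [157.1 218.2] z165 [ 245. -311.] z215 [ 286. -322.]
scene 21 [294.3 358.8] z165 [ 736. -272.] z215 [ 755. -285.]
scene 15 [319.7 379.2] z165 [ 803. -259.] z215 [ 819. -272.]
```

View pics/w6.png

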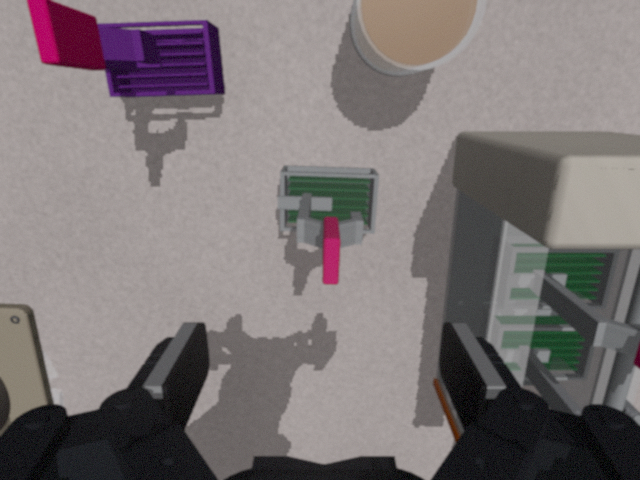

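Two carriers now hang in the tunnel. The third is near square to the arm, with its tab at (331,251), which puts it at (441,252.5). I'm taking it the same way.

Request:
send_rows:
  moves:
    - [[0.027, -0.037, 0, 0, 0, -0.3, 85], [0, 0, -0.2, 0, 0, 0, 85], [0, 0, -0.2, 0, 0, 0, 85], [0, 0, -0.2, 0, 0, 0, 85], [0, 0, -0.17, 0, 0, 0, 85], [0, 0, 0, 0, 0, 0, 85], [0, 0, 0, 0, 0, 0, 4], [0, 0, 0, 0, 0, 0, 4]]

```text
t: 16.85
tcp_pos: [446.5, 248.8, 178.8]
ee_rot: [2.221, 2.222, 0.002]
ft_force: [-0.0, 0.2, 0.5]
width: 0.744
grip_force: 0.0
```

Request:
send_rows:
  moves:
    - [[0, 0, 0, 0, 0, 0, 4], [0, 0, 0, 0, 0, 0, 4], [0, 0, 0, 0, 0, 0, 4], [0, 0, 0, 0, 0, 0, 4], [0, 0, 0, 0, 0, 0, 4]]

```text
t: 17.27
tcp_pos: [445.4, 248.8, 177.7]
ee_rot: [2.22, 2.223, 0.001]
ft_force: [0.5, -0.6, -2.3]
width: 0.105
grip_force: 61.5
```

Request:
send_rows:
  moves:
    - [[0, 0, 0.15, 0, 0, 0, 4], [0, 0, 0.2, 0, 0, 0, 4], [0, 0, 0.2, 0, 0, 0.2, 4], [0, 0, 0.15, 0, 0, 0, 4], [0, -0.1, 0, 0, 0, 0, 4], [0, -0.17, 0, 0, 0, 0, 4], [0, -0.17, 0, 0, 0, 0, 4], [0, -0.17, 0, 0, 0, 0, 4]]

```text
t: 17.93
tcp_pos: [445.0, 156.3, 282.4]
ee_rot: [2.199, 2.243, -0.0]
ft_force: [1.0, 0.4, -2.5]
width: 0.104
grip_force: 61.6
```

Request:
send_rows:
  moves:
    - [[0, -0.17, 0, 0, 0, 0, 4], [0, -0.17, 0, 0, 0, 0, 4], [0, -0.17, 0, 0, 0, 0, 4], [0, -0.17, 0, 0, 0, 0, 4], [0.05, -0.17, 0, 0, 0, 0, 4], [0.1, -0.17, 0, 0, 0, 0, 4], [0.15, -0.17, 0, 0, 0, 0, 4], [0.15, -0.14, 0, 0, 0, 0, 4]]

```text
t: 18.6
tcp_pos: [513.2, -44.6, 282.5]
ee_rot: [2.201, 2.24, -0.001]
ft_force: [0.0, 0.7, -1.6]
width: 0.109
grip_force: 61.6
```

Request:
send_rows:
  moves:
    - [[0.16, -0.04, 0, 0, 0, 0, 4], [0.16, 0, 0, 0, 0, 0, 4], [0.16, 0, 0, 0, 0, 0, 4], [0.16, 0, 0, 0, 0, 0, 4], [0.16, 0, 0, 0, 0, 0, 4], [0.12, 0, 0, 0, 0, 0, 4], [0, 0, 0, 0, 0, 0, 4], [0, 0, 0, 0, 0, 0, 4]]

```text
t: 19.27
tcp_pos: [650.9, -47.9, 281.3]
ee_rot: [-2.198, -2.242, 0.001]
ft_force: [-0.8, -0.3, -1.1]
width: 0.106
grip_force: 61.6
```

```bash
python3 -c "
from h import *
im,c=wrist('w7');held(im)"
```

```text
tcp [650.9 -47.9 281.3] rotY [ 1.     0.019 -0.002] F [-0.8 -0.3 -1.1]
green 264 195 381 260 0.0
pink (309, 272, 31, 137)
pink (384, 272, 84, 109)
```

Request:
send_rows:
  moves:
    - [[-0.02, 0, -0.1, 0, 0, 0, 4], [0, 0, -0.12, 0, 0, 0, 4], [0, 0, -0.12, 0, 0, 0, 4], [0, 0, 0, 0, 0, 0, 4], [0, 0, 0, 0, 0, 0, 4]]

```text
t: 19.73
tcp_pos: [646.9, -48.5, 231.6]
ee_rot: [-2.2, -2.242, 0.001]
ft_force: [-0.4, 0.3, -1.2]
width: 0.11
grip_force: 62.0
```

Request:
send_rows:
  moves:
    - [[-0.002, 0.07, 0, 0, 0, 0, 4], [-0.004, 0.15, 0, 0, 0, 0, 4], [-0.004, 0.15, 0, 0, 0, 0, 4], [-0.004, 0.15, 0, 0, 0, 0, 4], [-0.004, 0.15, 0, 0, 0, 0, 4], [-0.002, 0.1, 0, 0, 0, 0, 4], [0, 0, 0, 0, 0, 0, 4], [0, 0, 0, 0, 0, 0, 4]]

```text
t: 20.4
tcp_pos: [644.6, 68.5, 232.0]
ee_rot: [2.198, 2.244, 0.001]
ft_force: [-0.4, -0.6, -1.7]
width: 0.109
grip_force: 62.0
```

Request:
send_rows:
  moves:
    - [[0, 0, -0.014, 0, 0, 0, 4], [0, 0, 0, 0, 0, 0, 4], [0, 0, 0, 0, 0, 0, 4]]

```text
t: 20.65
tcp_pos: [644.9, 65.9, 229.1]
ee_rot: [2.202, 2.24, -0.001]
ft_force: [-0.0, -0.3, -1.9]
width: 0.11
grip_force: 62.0
```

```bash
python3 -c "
from h import *
look('w8')
im=cv2.imread('pics/w8t.png')[150:290,200:450];cv2.imwrite('pics/c4.png',cv2.resize(im,(800,448),interpolation=2))"
```

```text
tcp [644.9  65.9 229.1] rotY [ 1.     0.017 -0.   ] F [-0.  -0.3 -1.9]
wrist pink 3907 [327. 176.] [[638.3, 142.9], [651.3, 143.1], [652.8, 97.7], [638.5, 97.5]]
wrist pink 3488 [324. 343.] [[638.6, 80.6], [651.3, 80.8], [653.3, 9.1], [639.0, 8.8]]
top 30 [275.8 182. ] z165 [663. 135.] z215 [649. 131.]
top 29 [247.7 183. ] z165 [660. 212.] z215 [646. 205.]
top 43 [394.1 314.4] z165 [ 304. -185.] z215 [ 303. -178.]
top 30 [183.  317.5] z165 [293. 372.] z215 [293. 359.]
scene 45 [432.7 197.4] z165 [606. 255.] z215 [631. 219.]
scene 37 [214.5 202.3] z165 [ 288. -177.] z215 [ 327. -194.]
scene 22 [412.1 212.8] z165 [610. 182.] z215 [634. 149.]
scene 22 [294.1 358.9] z165 [ 736. -273.] z215 [ 755. -285.]
scene 17 [340.2 369.8] z165 [ 813. -214.] z215 [ 828. -229.]
scene 12 [330.3 374.4] z165 [ 808. -236.] z215 [ 824. -250.]
scene 12 [344.1 373.4] z165 [ 824. -213.] z215 [ 839. -228.]
scene 17 [320. 379.] z165 [ 803. -258.] z215 [ 819. -272.]
scene 15 [334.4 377.9] z165 [ 819. -234.] z215 [ 834. -249.]
scene 13 [310.1 383.5] z165 [ 798. -280.] z215 [ 814. -292.]
scene 14 [310.1 388.9] z165 [ 807. -286.] z215 [ 823. -299.]
```

View pics/w8.png

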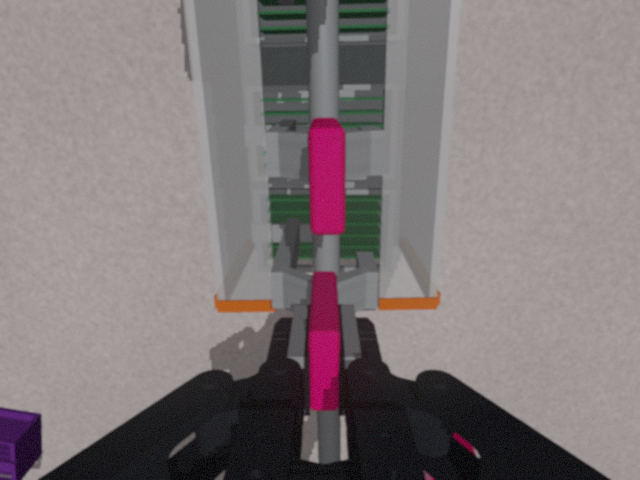

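The wrist view shows carrier C at the mouth with the orange marks at row 302, B ahead of it with its tab at (327,176), and A beyond. I'll check the depth against the marks.

```bash
python3 -c "
from h import *
c=manip.camera_model('wrist');im=cv2.imread('pics/w8.png')[:,:,::-1].copy()
for a,q,p in blobs(im,*ORG,amin=60): print(a,q,cv2.boundingRect(p.astype(np.int32)),onz(c,q,119)[:2].round(1))
for z,u in ((237,(324,408)),(237,(327,234)),(193,(325,272))): print(z,u,onz(c,u,z)[:2].round(1))
"
```

```text
617 [408.89627229 303.13452188] (379, 294, 60, 15) [698.5  32.1]
585 [242.88376068 305.65811966] (215, 298, 60, 14) [595.6  28.5]
237 (324, 408) [645.4  54.3]
237 (327, 234) [645.2 114.5]
193 (325, 272) [645.3  84. ]
```

Carrier C is at dryer y≈-1, past the mouth. I'm releasing it, lifting clear and checking everything.

Request:
send_rows:
  moves:
    - [[0, 0, 0, 0, 0, 0, 30], [0, 0, 0, 0, 0, 0, 60], [0, 0, 0, 0, 0, 0, 85], [0, 0, 0, 0, 0, 0, 85], [0, 0, 0, 0, 0, 0, 85], [0, 0, 0.14, 0, 0, 0, 85], [0, 0, 0.14, 0, 0, 0, 85], [0, 0, 0.14, 0, 0, 0, 85]]

```text
t: 21.47
tcp_pos: [644.6, 67.3, 293.0]
ee_rot: [-2.2, -2.242, 0.0]
ft_force: [0.7, 0.4, -0.2]
width: 0.992
grip_force: 0.0
```

Request:
send_rows:
  moves:
    - [[-0.15, -0.2, 0, 0, 0, 0, 40], [-0.15, -0.2, 0, 0, 0, 0, 0], [-0.15, -0.2, 0, 0, 0, 0, 0], [0, -0.2, 0, 0, 0, 0, 0], [0, 0, 0, 0, 0, 0, 0], [0, 0, 0, 0, 0, 0, 0]]

```text
t: 21.97
tcp_pos: [577.1, -55.1, 292.5]
ee_rot: [2.204, 2.237, -0.0]
ft_force: [0.5, 0.6, 0.6]
width: 0.141
grip_force: 0.0
```

```bash
python3 -c "
from h import *
look('w9')
a=cv2.resize(cv2.imread('pics/w9t.png')[150:290,200:450],(600,336),interpolation=2)
b=cv2.resize(cv2.imread('pics/w9s.png')[170:350,190:500],(450,261),interpolation=2)
o=np.zeros((597,600,3),np.uint8);o[:336]=a;o[336:,:450]=b;cv2.imwrite('pics/c5.png',o)"
```

```text
tcp [577.1 -55.1 292.5] rotY [1.    0.015 0.   ] F [0.5 0.6 0.6]
wrist pink 701 [512.  14.] [[660.8, 62.5], [660.3, 75.8], [671.9, 74.9], [672.6, 61.6]]
wrist pink 5398 [494. 327.] [[637.5, -130.5], [660.8, -54.3], [713.3, -78.1], [694.7, -159.8]]
wrist pink 194 [457. 289.] [[652.3, -93.4], [657.6, -64.7], [662.8, -66.4], [657.6, -95.3]]
wrist pink 455 [462. 316.] [[654.2, -119.5], [665.2, -71.9], [671.3, -74.4], [660.6, -122.2]]
top 29 [275.7 182. ] z165 [663. 136.] z215 [649. 131.]
top 32 [298.4 181.9] z165 [664.  73.] z215 [650.  71.]
top 30 [246.8 183. ] z165 [660. 215.] z215 [646. 207.]
top 31 [183.1 317.4] z165 [294. 372.] z215 [293. 359.]
scene 25 [382.9 104.3] z165 [279. 386.] z215 [318. 344.]
scene 44 [432.6 197.5] z165 [606. 255.] z215 [631. 219.]
scene 36 [214.4 202.2] z165 [ 288. -177.] z215 [ 326. -194.]
scene 41 [410.  214.3] z165 [610. 174.] z215 [635. 142.]
scene 44 [391.3 227.8] z165 [612. 111.] z215 [636.  81.]
scene 22 [294.1 358.9] z165 [ 736. -273.] z215 [ 755. -285.]
scene 16 [339.9 369.9] z165 [ 813. -214.] z215 [ 828. -230.]
scene 12 [330.3 374.4] z165 [ 808. -236.] z215 [ 824. -250.]
scene 17 [320. 379.] z165 [ 803. -258.] z215 [ 819. -272.]
scene 14 [334.4 377.8] z165 [ 819. -234.] z215 [ 834. -248.]
scene 13 [310.1 383.5] z165 [ 798. -280.] z215 [ 814. -292.]
scene 14 [310.1 388.9] z165 [ 807. -286.] z215 [ 823. -299.]
```

View pics/c5.png

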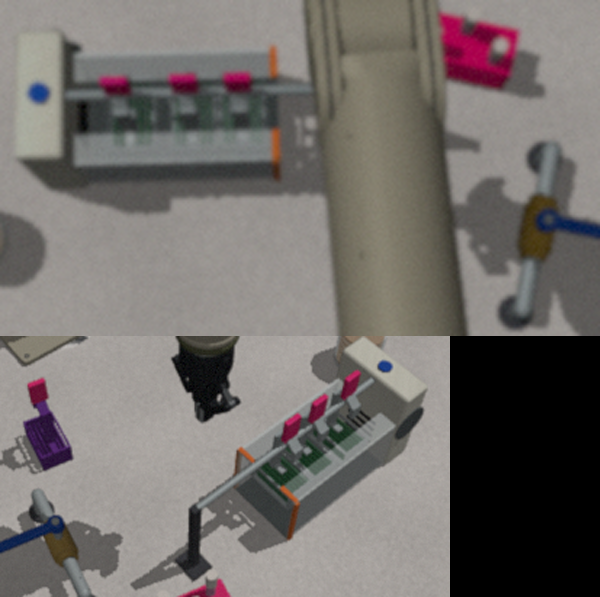

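All three carriers hang behind the orange marks, and the handle is still square across the pipe. Next is the +x side of the handle, to push it back open.

Request:
send_rows:
  moves:
    - [[-0.04, -0.26, 0, 0, 0, 0, 0], [-0.04, -0.26, 0, 0, 0, 0, 0], [-0.04, -0.26, 0, 0, 0, 0, 0], [-0.04, -0.26, 0, 0, 0, 0, 0], [-0.04, -0.26, 0, 0, 0, 0, 0], [-0.04, -0.26, 0, 0, 0, 0, 0], [-0.04, -0.26, 0, 0, 0, 0, 0], [-0.03, -0.26, 0, 0, 0, 0, 0]]

```text
t: 22.78
tcp_pos: [531.2, -365.3, 292.3]
ee_rot: [2.198, 2.245, 0.001]
ft_force: [-0.1, 0.0, 0.1]
width: -0.001
grip_force: 0.0
```

Request:
send_rows:
  moves:
    - [[0, -0.05, 0, 0, 0, 0, 0], [0, 0, 0, 0, 0, 0, 0], [0, 0, 0, 0, 0, 0, 0]]

```text
t: 23.03
tcp_pos: [531.7, -371.2, 291.8]
ee_rot: [-2.198, -2.243, -0.001]
ft_force: [1.2, 1.2, 0.7]
width: 0.004
grip_force: 0.0
```

Request:
send_rows:
  moves:
    - [[0, 0, -0.25, 0, 0, 0, 0], [0, 0, -0.25, 0, 0, 0, 0], [0, 0, -0.25, 0, 0, 0, 0], [0, 0, -0.25, 0, 0, 0, 0], [0, 0, -0.19, 0, 0, 0, 0], [0, 0, 0, 0, 0, 0, 0], [-0.09, 0, 0, 0, 0, 0, 0], [-0.1, 0.01, 0, 0, 0, 0, 0]]

```text
t: 23.7
tcp_pos: [504.6, -368.6, 115.3]
ee_rot: [2.195, 2.245, 0.003]
ft_force: [2.6, 0.4, 0.4]
width: -0.002
grip_force: 1.2
```

Request:
send_rows:
  moves:
    - [[-0.1, 0.01, 0, 0, 0, 0, 0], [-0.09, 0.04, 0, 0, 0, 0, 0], [-0.08, 0.05, 0, 0, 0, 0, 0], [-0.07, 0.07, 0, 0, 0, 0, 0], [-0.06, 0.07, 0, 0, 0, 0, 0], [-0.04, 0.09, 0, 0, 0, 0, 0], [-0.04, 0.09, 0, 0, 0, 0, 0], [0, 0, 0, 0, 0, 0, 0]]

```text
t: 24.37
tcp_pos: [431.6, -305.0, 116.2]
ee_rot: [2.194, 2.245, 0.001]
ft_force: [-0.2, -1.0, 0.9]
width: 0.002
grip_force: 0.0
```

Request:
send_rows:
  moves:
    - [[-0.01, 0.05, 0, 0, 0, 0, 0], [0, 0, 0, 0, 0, 0, 0], [0, 0, 0, 0, 0, 0, 0]]

```text
t: 24.62
tcp_pos: [429.5, -300.1, 114.5]
ee_rot: [2.199, 2.243, 0.0]
ft_force: [0.6, -0.1, 1.1]
width: -0.001
grip_force: 0.0
```

Contact is light so far, so I'm pushing on in small steps to the stop.

Request:
send_rows:
  moves:
    - [[0, 0.04, 0, 0, 0, 0, 0], [0, 0.02, 0, 0, 0, 0, 0], [0, 0, 0, 0, 0, 0, 0]]

```text
t: 24.87
tcp_pos: [429.1, -293.1, 114.2]
ee_rot: [2.199, 2.239, -0.002]
ft_force: [2.9, -8.4, -2.4]
width: -0.001
grip_force: 3.8
```

Request:
send_rows:
  moves:
    - [[0, 0.02, 0, 0, 0, 0, 0], [0, 0, 0, 0, 0, 0, 0], [0, 0, 0, 0, 0, 0, 0]]

```text
t: 25.12
tcp_pos: [429.0, -292.5, 114.4]
ee_rot: [2.2, 2.234, -0.003]
ft_force: [3.4, -18.2, -6.3]
width: 0.003
grip_force: 8.4
```

Request:
send_rows:
  moves:
    - [[0, 0.02, 0, 0, 0, 0, 0], [0, 0, 0, 0, 0, 0, 0], [0, 0, 0, 0, 0, 0, 0]]

```text
t: 25.37
tcp_pos: [429.0, -292.1, 114.6]
ee_rot: [2.2, 2.23, -0.005]
ft_force: [6.6, -27.9, -11.6]
width: 0.002
grip_force: 13.1
```

The force rises without travel, so the handle is at its open stop. I'm backing off, lifting and checking.

Request:
send_rows:
  moves:
    - [[0, -0.06, 0, 0, 0, 0, 0], [0, -0.12, 0, 0, 0, 0, 0], [0, -0.12, 0, 0, 0, 0, 0], [0, 0, 0.25, 0, 0, 0, 0], [0, 0, 0.25, 0, 0, 0, 0], [0, 0, 0.25, 0, 0, 0, 0], [0, 0, 0.25, 0, 0, 0, 0], [0, 0, 0, 0, 0, 0, 0]]

```text
t: 26.03
tcp_pos: [431.3, -331.2, 271.3]
ee_rot: [2.193, 2.235, 0.002]
ft_force: [1.1, 0.2, -0.1]
width: 0.002
grip_force: 0.0
```

Request:
send_rows:
  moves:
    - [[-0.1, -0.2, 0, 0, 0, 0, 0], [-0.1, -0.2, 0, 0, 0, 0, 0], [-0.1, -0.2, 0, 0, 0, 0, 0], [0, 0, 0, 0, 0, 0, 0], [0, 0, 0, 0, 0, 0, 0]]

```text
t: 26.45
tcp_pos: [382.5, -421.6, 262.9]
ee_rot: [-2.204, -2.237, -0.0]
ft_force: [0.7, 0.5, 0.4]
width: -0.003
grip_force: 0.0
```

```bash
python3 - <<'E'
from h import *
print(manip.observe()["tcp_pos"])
for n in("top","scene"):
  im=manip.get_image(n);c=manip.camera_model(n);cv2.imwrite(f"pics/{n}9.png",im[:,:,::-1])
  for a,q,p in blobs(im,*BLUE):
    if np.linalg.norm(q-proj(c,(455,-280,118)))<25: print(n,a,cv2.boxPoints(cv2.minAreaRect(p.astype(np.float32))).round(1).tolist(),box(c,p,118).tolist())
  for a,q,p in blobs(im,*PINK,amin=12):
    P=onz(c,q,215)
    if a<60 and 600<P[0]<670 and P[1]>0: print(n,q.round(1),P[:2].round())
b=cv2.imread("pics/top9.png")
cv2.imwrite("pics/c6.png",cv2.resize(b[145:305,190:500],(775,400),interpolation=2))
E
```

```text
[ 382.4619158  -421.59319367  262.92593701]
top 184 [[418.5, 280.8999938964844], [424.20001220703125, 239.89999389648438], [431.29998779296875, 240.89999389648438], [425.6000061035156, 281.8999938964844]] [[396.9, -260.1], [512.0, -278.9], [509.3, -298.8], [394.2, -279.8]]
top [275.7 182. ] [649. 131.]
top [298.2 182. ] [650.  71.]
top [246.8 183. ] [646. 207.]
scene 276 [[207.89999389648438, 262.20001220703125], [217.1999969482422, 258.5], [234.8000030517578, 303.1000061035156], [225.5, 306.79998779296875]] [[396.7, -271.9], [401.5, -248.9], [527.9, -283.7], [522.9, -305.4]]
scene [432.7 197.3] [630. 219.]
scene [409.9 214.3] [634. 142.]
scene [391.3 227.6] [636.  82.]
```

View pics/c6.png

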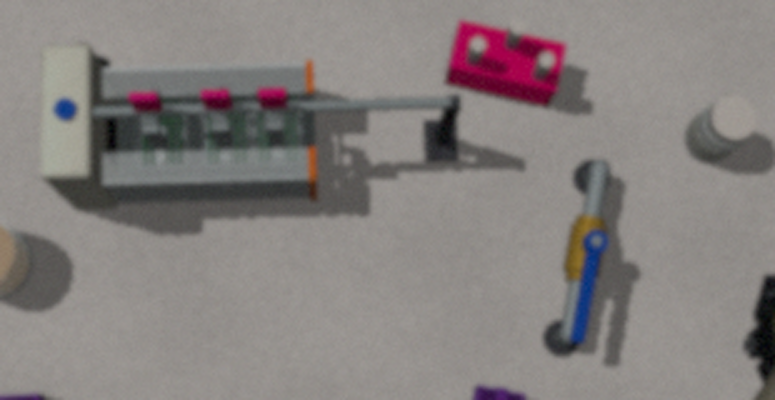

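The handle is back along the pipe at its stop, all three carriers are still inside, and the bystanders have not moved. I'm handing in.

```bash
python3 -c "
from cell import manip
print(manip.hand_in())"
```

```text
the job is handed in; nothing more can be done
None
```

I shut the cock, hung all three carriers inside the tunnel, turned the air fully on again and handed the job in (about 26 s of robot time); the hand-in returned no verdict.

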